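# Mark a specimen slide in the guarded press

## Task

Push the slide carrier along its channel with the fingertips until it is fully home against the end stop, keeping it down in the channel. Only then reach through the window in the top of the guard, press the lever all the way down and let it spring back up, without touching the guard. Do not disturb the pots, bottles, beaker and slide box around it.

Things in the scene. Friction and masses are not known exactly. Their poses are not given: they have to be found in the camera images.
- press: Slide-marking press fixed to the bench: grey base plate 210 x 350 mm, 12 mm thick, spanning x -115 to 95 and y -165 to 185 mm. The origin is on the bench (z = 0); the x axis points from the front of the press (robot's side) to its back, y along the channel from the guarded end to the open end, z up.
- end_stop (a point): Foot of the end stop's face, on the centre line of the channel and its floor, at x -10, y -125, z 12 mm in the press's frame. The channel is 40 mm wide between two steel rails (tops 24 mm above the bench), runs along the press's y and is open at the +y end; the carrier slides in it towards -y up to this face.
- guard: Guard box of the press, steel top panel and posts with clear plastic sides, never to be touched; same origin and axes as the press. It spans x -113 to 92 and y -162 to -38 mm and up to z = 122 mm (top panel 5 mm thick). Its +y side is open below z = 60 mm where the carrier runs in.
- window (a point): Centre of the rectangular window in the guard's top panel, in the plane of the panel's upper face (122 mm above the bench); the opening is 70 mm along the press's x and 78 mm along its y. The lever pad lies under it.
- lever_pad (a point): Centre of the top face of the black lever pad, 36 mm along the press's x by 32 mm along y, straight below the window's centre; at rest 104 mm above the bench (18 mm below the panel's upper face), fully pressed 22 mm lower. It moves with the lever.
- lever (a joint): Angle of the press lever, rad: 0 = up (at rest), 0.165 = fully down on its stop. A spring returns it; the pad, 135 mm in front of the hinge, needs about 3 N to start and about 7 N fully down.
- carrier: Loose white plastic slide carrier, its glass slide on the -y part, lying in the channel, 36 mm wide (x), 180 mm long (y), bed 14 mm thick, 0.1 to 0.2 kg, an upright push plate at its +y end. Origin: centre of its underside; y points along the channel to the push plate. It starts 55 to 105 mm short of home; fully home, its -y end is against the end stop, its origin at y = -35 mm in the press's frame.
- push_plate (a point): On the outer (+y) face of the carrier's push plate (36 mm wide, 8 mm thick), on its centre line, 32 mm above the carrier's underside: 44 mm above the bench, 20 mm below the plate's top. Push it towards the press's -y; when the carrier is home this face is at y = 55 mm in the press's frame.
- wash_violet: Loose violet wash bottle, 64 mm in diameter, 172 mm tall with its bent spout; origin at the centre of its underside.
- wash_magenta: Loose dark red wash bottle, 64 mm in diameter, 172 mm tall with its bent spout; origin at the centre of its underside.
- reagent: Loose white reagent bottle, 60 mm in diameter, 150 mm tall; origin at the centre of its underside.
- pot1: Loose clear specimen pot with white lid, 38 mm in diameter, 46 mm tall, standing on the press's base plate behind the channel; origin at the centre of its underside.
- pot2: Another such pot on the base plate behind the channel, farther to +y; origin at the centre of its underside.
- pot3: Another such pot, on the bench beside the open end of the channel; origin at the centre of its underside.
- beaker: Loose glass beaker, 66 mm in diameter, 75 mm tall; origin at the centre of its underside.
- slide_box: Loose flat box of slides, 88 x 108 mm, 34 mm high; origin at the centre of its underside.
Mind the look-alikes: they are no part of the job. What is shaped like the carrier but orange or turquoise is not meant.

How it is judged:
By the outcome, as a careful person would: the job done as asked, in the order asked, and still so for the second after the job is handed in, with the robot touching nothing.
It also fails if it takes over 56 s, if anything falls off the work surface, if the arm or the gripper's body presses on something with over 40 N, if the wrist force passes 120 N, or if a joint passes its speed limit or range.

## Robot

A 6-joint arm with a two-finger parallel gripper is mounted at the origin on the work surface. World frame = base frame: x ahead of the robot, y to its left, z up, the work surface at z = 0. Lengths are in m, angles in rad, forces in N, time in s.
With the tool pointing down it reaches from about 0.3 to 0.825 m from the base axis. Payload 5.4 kg.
Tool frame: the origin (TCP) lies at the very end of the fingers, on their centre line; the grasp point (between the pads) lies behind it (arm.hold_point_z is the z of the grasp point in the tool frame, in m); z points along the fingers, y is the direction in which the jaws open and shut (so a half turn about z gives the same grasp; the last joint's range is limited). The gripper opens to 92 mm and grips with 3 to 60 N. Pads are 20 mm wide; open, the fingers measure 128 mm over their backs; the gripper's body (75 mm by 189 mm) begins 69 mm behind the grasp point.
Start: joints at [-1.329, 0.158, 1.597, -0, 1.386, -0.21], TCP at [0.251, -0.517, 0.215] pointing down, gripper open.
Joint ranges: [-2.91, 2.91], [-0.94, 2.29], [0.18, 2.7], [-1.29, 4.43], [0.17, 2.64], [-3, 3]. Speed limits (rad/s): [2.57, 2.57, 3.14, 3.14, 3.14, 3.14].

## Interface

Orientations are given as a unit quaternion [x, y, z, w].
In Python, from bench import arm, optics, workorder, nets gives the robot as it stands. The module is installed in compiled form; this text tells all that it offers.
- The arm moves only by the tool send_rows, never from a script. Its argument "deltas" is a list of rows, each a list of 5 numbers: the opening, from 0 (shut) to 1 (fully open), then the shift along the tool's x, y, z in mm, then the turn about the tool's z in degrees. A call has 1 to 20 rows; each row shifts and turns the commanded pose from where the row before left it, along the tool's axes as they then stand; what a row does not reach is not made up. A row lasts 1/10 s, in which the tool goes at most 50 mm and 8.59 degrees, less where a joint would pass 70% of its speed; a pose out of reach is approached as far as the arm can. A call is refused whole if a number of a shift passes 50 or a number of a turn 8.59, either way. A call with a gripper value outside its range is refused whole. The fingers move at their own pace and stop on an object; the grip force is fixed at half the most. Time passes only in rows, so rows that do not move let the fingers close. It gives the time, the measured TCP pose, the force and the opening at its end, in the units of the state.
- arm.observe(): the state, without advancing time (a new reading comes with each control period).
- optics.grab_frame(name): name is "side" or "top"; returns a dict with "frame" (400x640x3 uint8, red, green, blue), "range_z" (400x640 float32, m along the optical axis (not along the pixel's ray), 0 where there is no reading), "vertical_fov" (degrees; the focal length in pixels is half the picture's height over the tangent of half this angle, whatever the lens; pixels are square), "cx", "cy" (the principal point, pixels), "distortion" ([k1, k2, p1, p2, k3] as OpenCV has them; the pictures are not rectified), "extrinsics" (4x4, takes a point from world to camera coordinates). Camera axes: x right, y up, looking along -z (the intrinsics and any distortion apply to the point x, -y, -z); pixel columns grow to the right and rows downward; lengths in m; the calibration is good to about 2 mm. A picture is of the moment at which its call begins.
- workorder.sign_off(): hands the job in, once; it reports no verdict.
Trained networks look in a picture, given as the dict that the camera call returned (one of the last four; its "shot" number tells which), for a name from the list of things; names that differ only in an ending like _2 or _b are one class to them, and where a whole thing is asked for, a point or a joint stands for the part that bears it (a point fixed in the world has none). Each returns a list of dicts, best first, with "score" (0 to 1); they miss things now and then, are a little off and sometimes report something else, mostly with a low value. They report only what shows in the picture. A call takes as long as a camera call. They do not tell look-alikes from the thing itself.
- nets.silhouettes(thing, picture): "pixels" (400x640 bool, what is visible of it) and "point" ([column, row] in pixels, amid what is visible of it).
The state is a dict: "time_s": time; "joints": joint angles; "qvel": joint speeds; "joint_efforts": joint torques, N m; "eef_pos": TCP position; "tcp_rot": TCP orientation; "contact_force": force on the tool from outside, world axes, zero at the start; "moment": the same for the moment, N m; "finger_gap": opening from 0.0 (shut) to 1.0 (fully open).
Only numpy, scipy, OpenCV 4.12 (cv2) and the standard library are available. Lean on these libraries where they do the work, as an engineer would, in place of code of your own. Each camera call takes 0.05 s, during which the arm holds its last target.

## Working session

There is one attempt and no reset: what is moved stays moved. The work goes in short steps, Python scripts to look and compute and a tool call to move; the robot and the scene stay as the last step left them, time stands still between calls to the robot, and variables do not carry over. Pictures are saved under pics/ and viewed, and the job is handed in when it is done.

Besides the shell and the picture viewer there is one more tool, called after "Emit:" as name([rows], argument=value, ...), one row to a line, values as JSON. send_rows: Moves the arm, as the interface text tells. Its arguments: {"type":"object","properties":{"deltas":{"type":"array"}},"required":["deltas"]}

```bash
mkdir -p pics
cat > h.py <<'E'
import numpy as np, cv2, pickle
from bench import arm, optics, workorder, nets
def K(p):
    f=200/np.tan(np.radians(p['vertical_fov'])/2)
    return np.array([[f,0,p['cx']],[0,f,p['cy']],[0,0,1]]), np.array(p['distortion'],float)
def cloud(p):
    k,d=K(p); v,u=np.mgrid[0:400,0:640]
    n=cv2.undistortPoints(np.stack([u,v],-1).reshape(-1,1,2).astype(np.float64),k,d).reshape(400,640,2)
    z=p['range_z'].astype(float)
    c=np.stack([n[...,0]*z,-n[...,1]*z,-z,np.ones_like(z)],-1)
    w=c@np.linalg.inv(p['extrinsics']).T
    w=w[...,:3]; w[z==0]=np.nan
    return w
def proj(p,pts):
    k,d=K(p); pts=np.atleast_2d(pts); c=np.c_[pts,np.ones(len(pts))]@np.array(p['extrinsics']).T
    q=c[:,:3]*[1,-1,-1]
    return cv2.projectPoints(q,np.zeros(3),np.zeros(3),k,d)[0].reshape(-1,2)
def save(p,name): cv2.imwrite('pics/'+name,p['frame'][...,::-1])
E
python3 - <<'E'
from h import *
print(arm.observe())
print(arm.hold_point_z)
for n in('top','side'):
    p=optics.grab_frame(n); save(p,n+'0.png'); pickle.dump(p,open(n+'0.pkl','wb'))
    print(n,p['vertical_fov'],p['distortion'],np.round(p['extrinsics'],3).tolist(),p['shot'])
    for t in('press','guard','carrier','window','lever_pad','push_plate','end_stop','pot3'):
        try:
            print(t,[(round(r['score'],2),np.round(r['point']).tolist(),int(r['pixels'].sum())) for r in nets.silhouettes(t,p)])
        except Exception as e: print(t,e)
E
```

```text
{'time_s': 0.0, 'joints': array([-1.32909652e+00,  1.59097980e-01,  1.59821291e+00, -6.66057849e-06,
        1.38620559e+00, -2.10128323e-01]), 'qvel': array([-9.86521153e-04, -1.40053731e-03, -3.02639804e-05,  8.26279429e-04,
       -1.45407441e-05, -1.78139768e-03]), 'joint_efforts': array([ 2.28368581e-04, -3.85567832e+01, -3.22108090e+01,  7.00724451e-02,
        3.77371162e-02, -1.45143922e-04]), 'eef_pos': array([ 0.25086212, -0.51669337,  0.21360112]), 'tcp_rot': array([ 9.74589178e-01,  2.23997788e-01, -1.84565618e-05, -9.61739508e-04]), 'contact_force': array([ 0.69468253, -1.08555878,  0.23829933]), 'moment': array([-0.0125238 , -0.00513356, -0.00999667]), 'finger_gap': 1.0026180442063453}
-0.0187
top 55.910102834557236 [-0.06849784  0.          0.          0.          0.        ] [[0.025, -1.0, -0.01, -0.03], [0.996, 0.024, 0.09, -0.465], [-0.09, -0.012, 0.996, -1.081], [0.0, 0.0, 0.0, 1.0]] 1
press [(0.81, [328.0, 168.0], 7925)]
guard [(0.56, [354.0, 157.0], 2943)]
carrier [(0.98, [328.0, 252.0], 692), (0.83, [302.0, 163.0], 714), (0.75, [409.0, 296.0], 873), (0.6, [417.0
[... 452 characters left out ...]
.          0.          0.          0.        ] [[-0.81, -0.586, 0.004, 0.358], [0.377, -0.515, 0.77, -0.249], [-0.449, 0.625, 0.638, -1.082], [0.0, 0.0, 0.0, 1.0]] 2
press [(0.88, [273.0, 192.0], 7932)]
guard [(0.73, [297.0, 170.0], 3448)]
carrier [(0.83, [351.0, 236.0], 847), (0.81, [340.0, 153.0], 354), (0.7, [261.0, 205.0], 665)]
window [(0.91, [295.0, 168.0], 3508), (0.6, [249.0, 188.0], 228)]
lever_pad [(0.5, [303.0, 166.0], 156)]
push_plate [(0.96, [354.0, 234.0], 838), (0.72, [340.0, 160.0], 306), (0.65, [260.0, 210.0], 683), (0.17, [294.0, 168.0], 3557)]
end_stop [(0.64, [278.0, 201.0], 7674)]
pot3 [(0.8, [226.0, 207.0], 233), (0.72, [249.0, 191.0], 203), (0.62, [265.0, 299.0], 342)]
```

View pics/top0.png

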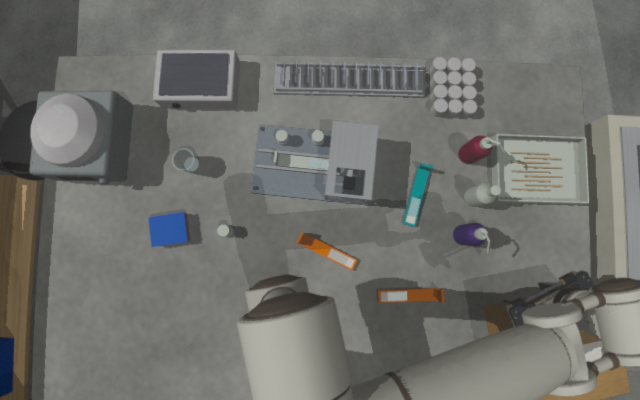

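View pics/side0.png

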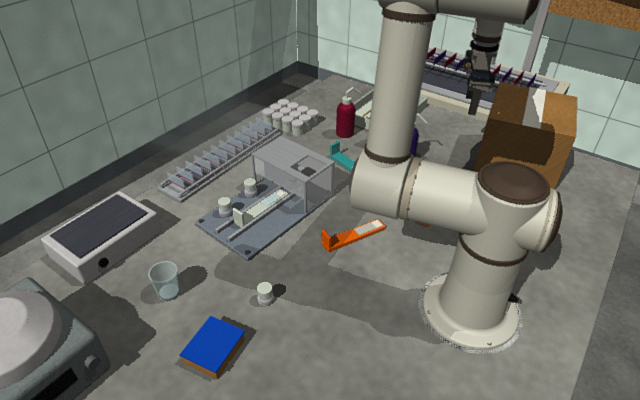

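Run:
```python
from h import *
p=pickle.load(open('top0.pkl','rb')); f=p['frame'][90:290,200:460,::-1]
cv2.imwrite('pics/topz.png',cv2.resize(f,None,fx=3,fy=3,interpolation=cv2.INTER_CUBIC))
p=pickle.load(open('side0.pkl','rb')); f=p['frame'][110:310,190:450,::-1]
cv2.imwrite('pics/sidez.png',cv2.resize(f,None,fx=3,fy=3,interpolation=cv2.INTER_CUBIC))
```

```text
(no output)
```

View pics/topz.png

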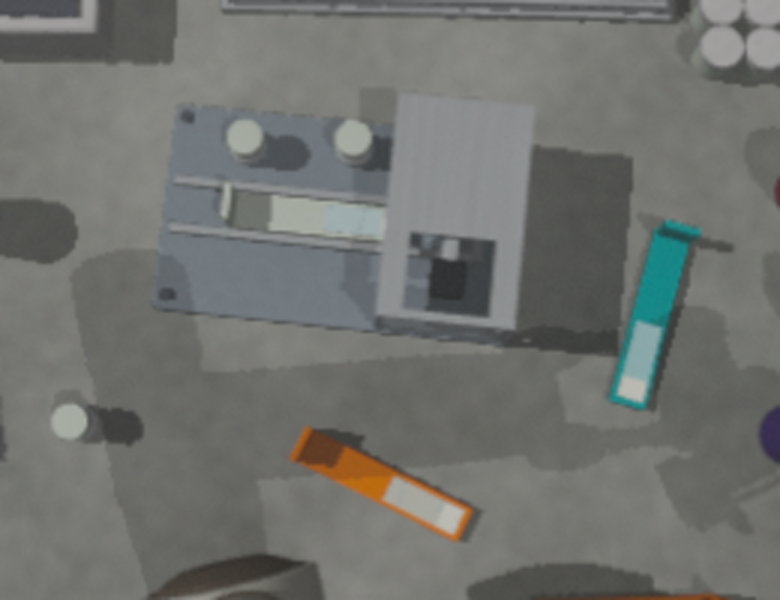

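View pics/sidez.png

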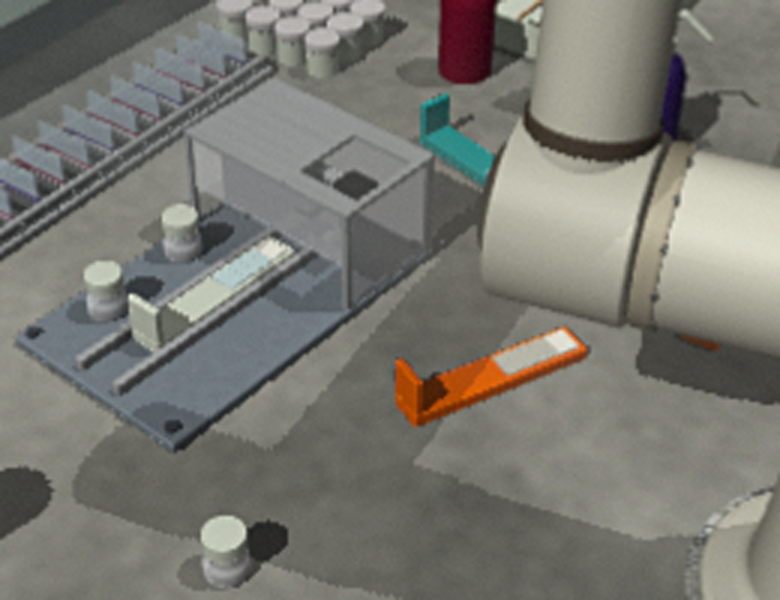

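The picked carrier is the white one in the press channel: its bed is at top px (302,163) with the push plate at about (275,157). The orange ones at (328,252) and (410,295) and the turquoise one at (417,196) are look-alikes lying on the bench. Both enlarged crops confirm this. Next I fit the press pose.

Run:
```python
from h import *
from scipy.optimize import least_squares
P={n:pickle.load(open(n+'0.pkl','rb')) for n in('top','side')}
for n,p in P.items():
    w=cloud(p); b=(w[...,0]>.2)&(w[...,0]<.85)&(abs(w[...,1])<.4)
    for zz,lo,hi in(('guardtop',.114,.130),('base',.006,.018)):
        m=(b&(w[...,2]>lo)&(w[...,2]<hi)).astype(np.uint8)
        if zz=='base': m=cv2.morphologyEx(m,cv2.MORPH_OPEN,np.ones((3,3)))
        nc,l,s,c=cv2.connectedComponentsWithStats(m)
        i=1+np.argmax(s[1:,4]); q=w[l==i]
        r=cv2.minAreaRect((q[:,:2]*1000).astype(np.float32))
        print(n,zz,s[i].tolist(),np.round(r[0],1),np.round(r[1],1),round(r[2],2),'z',np.nanmedian(q[:,2]))
        # bench height
    m=b&(abs(w[...,2])<.006); print('bench z',np.nanmedian(w[m][:,2]))
```

```text
top guardtop [326, 120, 52, 80, 2683] [ 592.1 -104.8] [124.3 207. ] 85.36 z 0.12171692134315903
top base [251, 167, 76, 33, 1935] [539.8  74.6] [223.   78.3] 85.48 z 0.011928496432217495
bench z -0.00010235892765053656
side guardtop [251, 136, 84, 49, 1651] [ 592.6 -104.9] [129.4 209.1] 85.57 z 0.12262407467804026
side base [195, 195, 112, 64, 2760] [604.2  45.4] [271.5 214.3] 85.47 z 0.012570549754490012
bench z 0.00035039195643776777
```

```bash
cat >> h.py <<'E'
TH=np.radians(-4.53); RP=np.array([[np.cos(TH),-np.sin(TH),0],[np.sin(TH),np.cos(TH),0],[0,0,1]])
OP=np.array([.5923,-.1048,0])-RP@np.array([-.0105,-.100,0])
def p2w(q): return np.atleast_2d(q)/1000.@RP.T+OP
def w2p(w): return (w-OP)@RP*1000
E
python3 - <<'E'
from h import *
print(OP)
for n in('top','side'):
    p=pickle.load(open(n+'0.pkl','rb')); q=w2p(cloud(p))
    x,y,z=q[...,0],q[...,1],q[...,2]
    # window: inside guard area, not panel
    panel=(x>-120)&(x<100)&(y>-170)&(y<-30)&(z>112)&(z<132)
    m=(x>-108)&(x<80)&(y>-150)&(y<-45)&(z<113)
    s=z[m];print(n,'hole pts',m.sum(),np.percentile(z[m],[5,50,95]))
    # view-direction corrected: hole pixels' rays at z=122
    C=w2p(np.linalg.inv(p['extrinsics'])[:3,3])
    inn=np.zeros(x.shape,bool)
    t=(122-C[2])/(z-C[2]); hx=C[0]+t*(x-C[0]); hy=C[1]+t*(y-C[1])
    inn=(z<115)&(hx>-105)&(hx<85)&(hy>-155)&(hy<-45)
    print(' window at panel: x',np.nanpercentile(hx[inn],[2,50,98]),'y',np.nanpercentile(hy[inn],[2,50,98]), inn.sum())
    r=cv2.minAreaRect(np.c_[hx[inn],hy[inn]].astype(np.float32)); print(r)
    pad=inn&(z>98)&(z<110); print(' pad',pad.sum(),np.nanmedian(q[pad],0), cv2.minAreaRect(q[pad][:,:2].astype(np.float32)) if pad.sum()>5 else '')
    c=(abs(x+10)<25)&(y>-40)&(y<190)&(z>38)&(z<72)
    print(' plate',c.sum(),np.nanmin(q[c],0),np.nanmax(q[c],0),np.nanmedian(q[c],0))
    c=c&(z>55); print(' platetop',c.sum(),np.nanpercentile(q[c],[5,95],0).round(1).tolist())
    im=p['frame'][...,::-1].copy(); im=cv2.resize(im,None,fx=3,fy=3,interpolation=cv2.INTER_CUBIC)
    def L(a,col):
        u=(proj(p,p2w(a))+.5)*3-.5; cv2.polylines(im,[np.int32(np.round(u))],True,col,1)
    def rect(x0,x1,y0,y1,z): return [[x0,y0,z],[x1,y0,z],[x1,y1,z],[x0,y1,z]]
    L(rect(-115,95,-165,185,12),(0,255,0)); L(rect(-113,92,-162,-38,122),(0,0,255)); L(rect(-30,10,-125,170,24),(255,0,255))
    x0=570 if n=='side' else 660; y0=330 if n=='side' else 300
    cv2.imwrite(f'pics/ov_{n}.png',im[y0:y0+540,x0:x0+700])
E
```

```text
[ 0.61066531 -0.00594169  0.        ]
top hole pts 740 [  8.93836772  13.36970202 105.16322869]
 window at panel: x [-103.56593315  -71.22564608  -38.2208007 ] y [-136.84682883  -99.89453017  -62.38485306] 731
((-70.83651733398438, -99.48533630371094), (77.65215301513672, 68.052734375), 89.83203887939453)
 pad 187 [-67.43059195 -99.58307261 102.93785229] ((-60.687835693359375, -99.85092163085938), (31.730314254760742, 56.50041198730469), 89.48027038574219)
 plate 52 [-29.12561495 110.46348005  38.13512782] [  7.38970828 118.7567003   67.55471541] [-12.83077621 113.43527233  62.43863827]
 platetop 40 [[-28.1, 111.1, 58.6], [4.5, 118.1, 66.5]]
side hole pts 570 [ 10.40459085  15.60046349 104.86429079]
 window at panel: x [-102.86800602  -72.39942661  -40.41916149] y [-133.46954543  -97.34143211  -64.00110163] 363
((-71.77522277832031, -99.15861511230469), (72.5694808959961, 64.84963989257812), 89.22521209716797)
 pad 150 [-62.68915328 -99.46911925 103.17490696] ((-53.137935638427734, -121.3559341430664), (75.61868286132812, 70.5731201171875), 88.65009307861328)
 plate 114 [-31.92804364 -39.96876878  38.52949894] [ 12.12521589 120.51718395  70.64032464] [-13.68189291 116.68966215  58.14803032]
 platetop 63 [[-28.1, -39.7, 56.3], [7.9, 118.6, 69.3]]
```

View pics/ov_top.png

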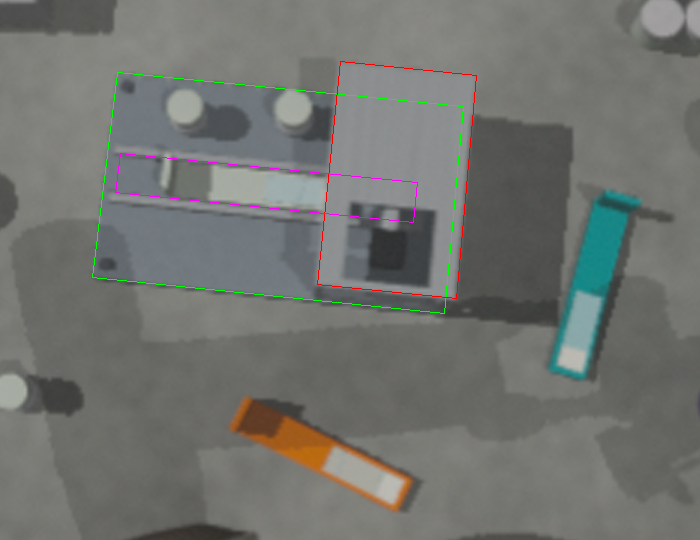

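View pics/ov_side.png

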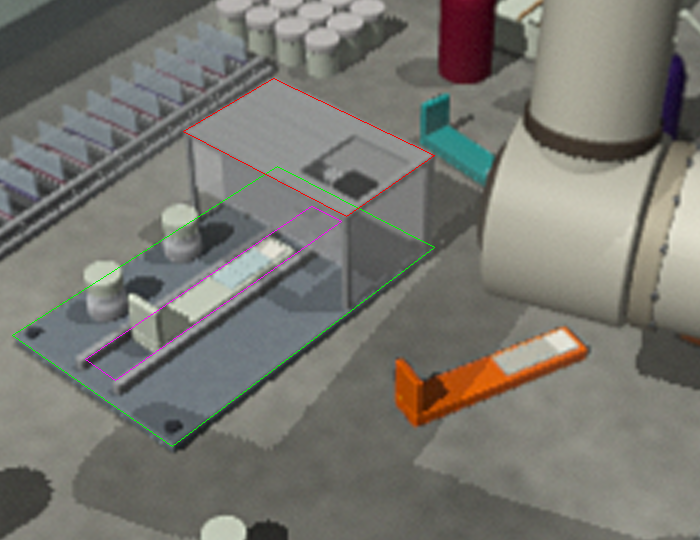

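The overlay fits well. The plate face is at press y ≈ 119, so the carrier is about 64 mm short of home. The window centre is at about (-71,-99.5). I'll rotate so that tool x lies along press y and tool y along press x, with the fingers shut and the tool raised.

Emit:
send_rows([
  [0,0,0,-15,-8.5],
  [0,0,0,-15,-8.5],
  [0,0,0,-15,-8.5],
  [0,0,0,-10,-8.5],
  [0,0,0,0,-8.5],
  [0,0,0,0,-8.5],
  [0,0,0,0,-8.5],
  [0,0,0,0,0],
  [0,0,0,0,0],
])

```text
time_s: 1.8
eef_pos: [0.251, -0.5173, 0.2696]
tcp_rot: [0.736, 0.677, -0.0, -0.0]
contact_force: [0.5, 0.5, 0.6]
finger_gap: 0.238
```

```bash
cat >> h.py <<'E'
from scipy.spatial.transform import Rotation as Rn
def st():
    s=arm.observe(); X=Rn.from_quat(s['tcp_rot']).as_matrix()
    print('t',round(s['time_s'],2),'press',np.round(w2p(s['eef_pos']),1),'toolx yaw in press',round(np.degrees(np.arctan2(*(RP.T@X[:,0])[1::-1])),2),'zax',np.round(X[:,2],3),'F',np.round(s['contact_force'],1),'gap',round(s['finger_gap'],3),'j',np.round(s['joints'],2))
E
python3 - <<'E'
from h import *
st()
p=pickle.load(open('top0.pkl','rb')); w=cloud(p)
for t,(u,v) in dict(pot3=(223,231),pot1=(318,137),pot2=(283,138),violet=(468,234),mag=(480,148),beaker=(185,160),reag=(480,193)).items(): print(t,np.round(w2p(w[v,u]),0))
E
```

```text
t 1.8 press [-318.1 -538.2  269.6] toolx yaw in press 89.71 zax [-0.  0. -1.] F [0.5 0.5 0.6] gap 0.238 j [-1.33  0.13  1.52 -0.    1.49 -1.25]
pot3 [-238.  242.   48.]
pot1 [59.  0. 56.]
pot2 [ 46. 100.  56.]
violet [-179. -431.  109.]
mag [  58. -446.  118.]
beaker [-36. 398.   4.]
reag [ -63. -460.  101.]
```

Emit:
send_rows([
  [0,37,16.2,0,-0.3],
  [0,37,16.2,0,0],
  [0,37,16.2,0,0],
  [0,37,16.2,0,0],
  [0,37,16.2,0,0],
  [0,37,16.2,0,0],
  [0,37,16.2,0,0],
  [0,37,16.2,0,0],
  [0,37,16.2,0,0],
  [0,37,16.2,0,0],
  [0,37,16.2,0,0],
  [0,37,16.2,0,0],
  [0,37,16.2,0,0],
  [0,37,16.2,0,0],
  [0,37,16.2,0,0],
  [0,37,16.2,0,0],
  [0,37,16.2,0,0],
  [0,37,16.2,0,0],
  [0,37,16.4,0,0],
  [0,0,0,0,0],
])

```text
time_s: 3.8
eef_pos: [0.6119, 0.1644, 0.2685]
tcp_rot: [0.733, 0.68, 0.0, -0.001]
contact_force: [-0.1, -0.9, -0.3]
finger_gap: 0.007
```

Run:
```python
from h import *
st()
```

```text
t 3.8 press [-12.2 169.9 268.5] toolx yaw in press 90.29 zax [-0.001  0.001 -1.   ] F [-0.1 -0.9 -0.3] gap 0.007 j [0.07 0.28 1.35 0.   1.51 0.15]
```

Emit:
send_rows([
  [0,0,0,30,0.3],
  [0,0,1,40,0],
  [0,0,1,40,0],
  [0,0,0,40,0],
  [0,0,0,40,0],
  [0,0,0,30,0],
  [0,0,0,15,0],
  [0,0,0,0,0],
  [0,0,0,0,0],
])

```text
time_s: 4.7
eef_pos: [0.6143, 0.1601, 0.0362]
tcp_rot: [0.735, 0.678, 0.001, 0.001]
contact_force: [0.7, 0.0, 0.9]
finger_gap: 0.003
```

Run:
```python
from h import *
st()
p=optics.grab_frame('side'); save(p,'side1.png')
f=p['frame'][110:310,190:450,::-1]
cv2.imwrite('pics/side1z.png',cv2.resize(f,None,fx=3,fy=3,interpolation=cv2.INTER_CUBIC))
p=optics.grab_frame('top'); f=p['frame'][90:290,200:460,::-1]
cv2.imwrite('pics/top1z.png',cv2.resize(f,None,fx=3,fy=3,interpolation=cv2.INTER_CUBIC))
```

```text
t 4.7 press [ -9.4 165.8  36.2] toolx yaw in press 89.86 zax [ 0.002  0.    -1.   ] F [0.7 0.  0.9] gap 0.003 j [ 0.06  0.49  1.55 -0.    1.09  0.15]
```

View pics/side1z.png

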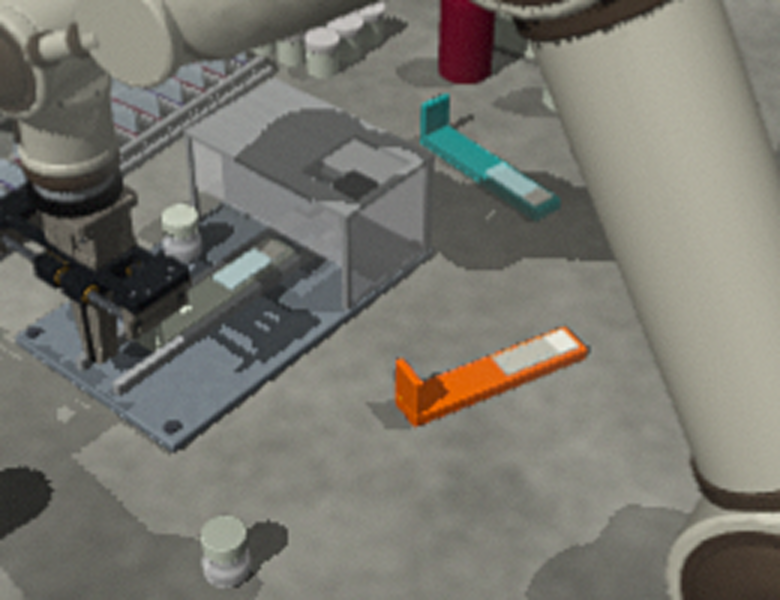

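View pics/top1z.png

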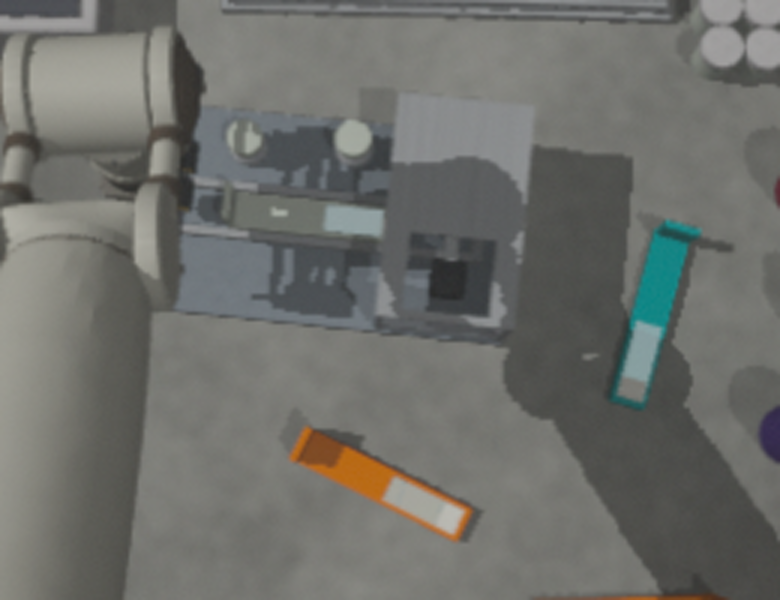

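Emit:
send_rows([
  [0,-10,0,2,0],
  [0,-10,0,1,0],
  [0,-8,0,0,0],
  [0,-4,0,0,0],
  [0,-4,0,0,0],
  [0,-4,0,0,0],
  [0,-4,0,0,0],
  [0,-4,0,0,0],
  [0,-4,0,0,0],
  [0,-4,0,0,0],
  [0,-4,0,0,0],
  [0,-4,0,0,0],
  [0,-4,0,0,0],
  [0,-4,0,0,0],
])

```text
time_s: 6.2
eef_pos: [0.6075, 0.0882, 0.0317]
tcp_rot: [0.735, 0.678, 0.0, 0.0]
contact_force: [0.4, 1.4, 0.6]
finger_gap: 0.001
```

Run:
```python
from h import *
st()
p=optics.grab_frame('side'); f=p['frame'][110:310,190:450,::-1]
cv2.imwrite('pics/side2z.png',cv2.resize(f,None,fx=3,fy=3,interpolation=cv2.INTER_CUBIC))
```

```text
t 6.2 press [-10.6  93.6  31.7] toolx yaw in press 89.92 zax [ 0.  0. -1.] F [0.4 1.4 0.6] gap 0.001 j [-0.05  0.45  1.62  0.    1.07  0.03]
```

View pics/side2z.png

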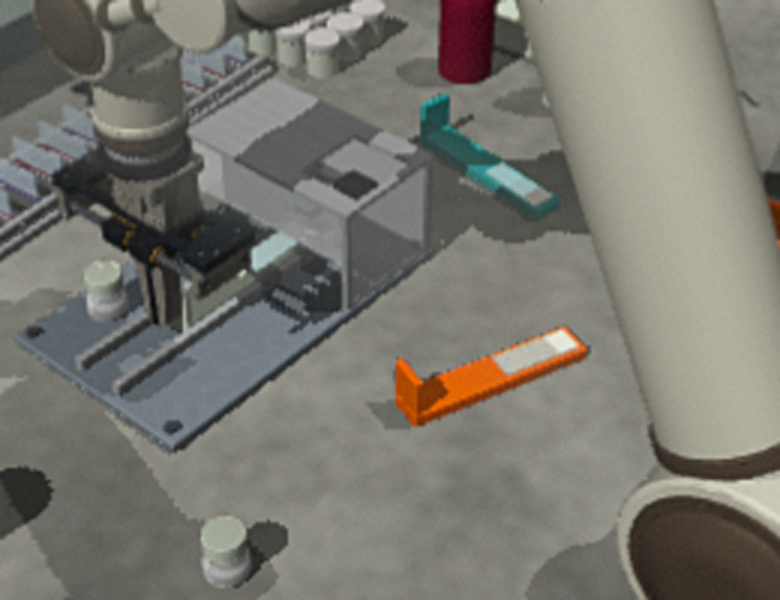

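The carrier is sliding with about 1.4 N of force. I'll continue in small steps.

Emit:
send_rows([
  [0,-4,0,0,0],
  [0,-4,0,0,0],
  [0,-4,0,0,0],
  [0,-4,0,0,0],
  [0,-3,0,0,0],
  [0,-2,0,0,0],
  [0,-1,0,0,0],
  [0,-1,0,0,0],
  [0,0,0,0,0],
])

```text
time_s: 7.15
eef_pos: [0.6055, 0.0655, 0.0316]
tcp_rot: [0.735, 0.678, -0.0, 0.0]
contact_force: [0.3, 0.2, 1.0]
finger_gap: 0.005
```

Run:
```python
from h import *
st()
```

```text
t 7.15 press [-10.8  70.8  31.6] toolx yaw in press 89.92 zax [-0. -0. -1.] F [0.3 0.2 1. ] gap 0.005 j [-0.09  0.44  1.63 -0.    1.07 -0.01]
```

Emit:
send_rows([
  [0,-1,0,0,0],
  [0,-1,0,0,0],
  [0,-1,0,0,0],
  [0,-1,0,0,0],
  [0,-1,0,0,0],
])

```text
time_s: 7.65
eef_pos: [0.6051, 0.0605, 0.0316]
tcp_rot: [0.735, 0.678, -0.0, -0.0]
contact_force: [0.2, 1.7, 0.5]
finger_gap: 0.006
```

Emit:
send_rows([
  [0,-1,0,0,0],
  [0,-1,0,0,0],
])

```text
time_s: 7.85
eef_pos: [0.605, 0.0597, 0.0316]
tcp_rot: [0.735, 0.678, 0.001, -0.001]
contact_force: [0.6, 8.3, 1.5]
finger_gap: 0.005
```

Emit:
send_rows([
  [0,-1,0,0,0],
  [0,0,0,0,0],
])

```text
time_s: 8.05
eef_pos: [0.6049, 0.0597, 0.0316]
tcp_rot: [0.735, 0.678, 0.001, -0.001]
contact_force: [1.2, 9.6, 1.6]
finger_gap: -0.0
```

The fingers stalled at y≈65 with about 10 N, which is where home should be. I'll back off along +y, then lift.

Emit:
send_rows([
  [0,3,0,0,0],
  [0,10,0,0,0],
  [0,20,0,0,0],
  [0,20,0,0,0],
  [0,0,0,-30,0],
  [0,0,0,-40,0],
  [0,0,0,-40,0],
  [0,0,0,-40,0],
  [0,30,0,-20,0],
  [0,40,0,0,0],
  [0,40,0,0,0],
  [0,0,0,0,0],
])

```text
time_s: 9.25
eef_pos: [0.6174, 0.2245, 0.2014]
tcp_rot: [0.733, 0.68, 0.0, -0.0]
contact_force: [-1.0, -0.5, -0.1]
finger_gap: 0.007
```

Run:
```python
from h import *
st()
P={}
for n in('top','side'):
    p=optics.grab_frame(n); pickle.dump(p,open(n+'3.pkl','wb')); q=w2p(cloud(p)); x,y,z=q[...,0],q[...,1],q[...,2]
    c=(abs(x+10)<25)&(y>-30)&(y<100)&(z>50)&(z<72); print(n,c.sum(),np.nanpercentile(q[c],[5,50,95],0).round(1).tolist() if c.any() else '')
    c=(abs(x+10)<12)&(y>-30)&(y<40)&(z>15)&(z<45); print(' bed z',np.nanpercentile(z[c],[10,50,90]).round(1) if c.any() else '')
    y0,x0=(90,200) if n=='top' else (110,190); f=p['frame'][y0:y0+200,x0:x0+260,::-1]
    cv2.imwrite(f'pics/{n}3z.png',cv2.resize(f,None,fx=3,fy=3,interpolation=cv2.INTER_CUBIC))
```

```text
t 9.25 press [-11.5 230.2 201.4] toolx yaw in press 90.18 zax [-0.     0.001 -1.   ] F [-1.  -0.5 -0.1] gap 0.007 j [0.16 0.38 1.36 0.   1.4  0.24]
top 41 [[-27.9, 47.4, 54.8], [-12.3, 51.2, 63.4], [3.8, 54.7, 66.7]]
 bed z [23.6 25.8 28.4]
side 65 [[-29.0, 48.5, 51.0], [-13.7, 53.2, 61.3], [5.0, 55.8, 66.7]]
 bed z [25.3 27.  29.4]
```

View pics/side3z.png

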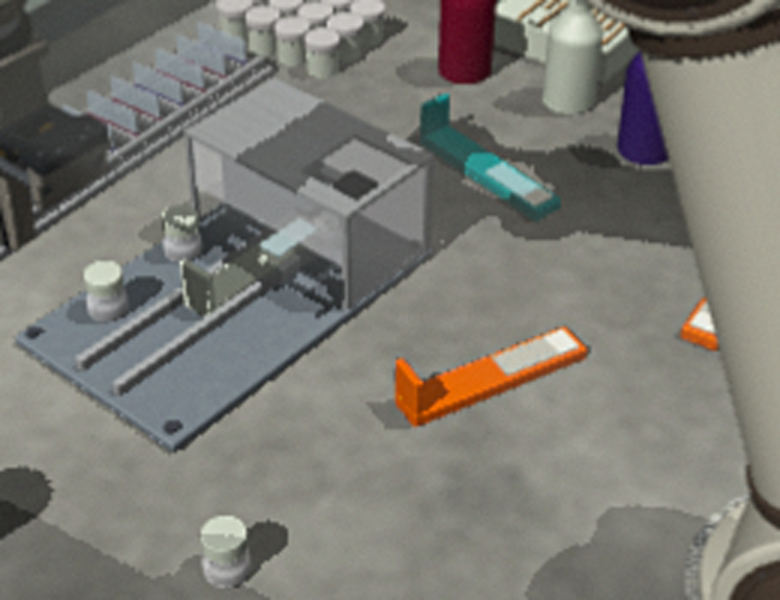

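View pics/top3z.png

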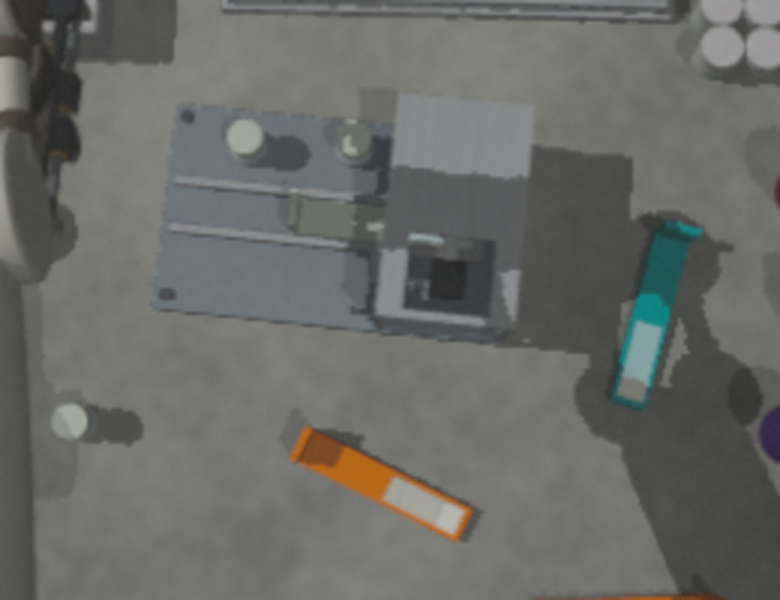

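The carrier is home with its plate face at y≈55, and it lies flat between the rails. Next I move above the window.

Emit:
send_rows([
  [0,-33,-6,0,0],
  [0,-33,-6,0,0],
  [0,-33,-6,0,0],
  [0,-33,-6,0,0],
  [0,-33,-6,0,0],
  [0,-33,-6,0,0],
  [0,-33,-6,0,0],
  [0,-33,-6,0,0],
  [0,-33,-6,0,0],
  [0,-33,-6,0,0],
  [0,0,0,0,0],
  [0,0,0,0,0],
  [0,0,0,0,0],
])

```text
time_s: 10.65
eef_pos: [0.5315, -0.1037, 0.2015]
tcp_rot: [0.735, 0.678, -0.0, -0.0]
contact_force: [0.0, -0.1, 0.4]
finger_gap: 0.004
```

Run:
```python
from h import *
st()
```

```text
t 10.65 press [ -71.2 -103.7  201.5] toolx yaw in press 89.91 zax [-0.  0. -1.] F [ 0.  -0.1  0.4] gap 0.004 j [-0.42  0.08  1.71  0.    1.35 -0.34]
```

Emit:
send_rows([
  [0,2,0,20,0],
  [0,2,0,30,0],
  [0,0,0,15,0],
  [0,0,0,0,0],
  [0,0,0,0,0],
])

```text
time_s: 11.15
eef_pos: [0.5323, -0.0998, 0.1372]
tcp_rot: [0.735, 0.678, 0.0, 0.0]
contact_force: [0.4, 0.6, 0.3]
finger_gap: 0.006
```

Run:
```python
from h import *
st()
for n in('top','side'):
    p=optics.grab_frame(n)
    y0,x0=(110,310) if n=='top' else (120,230); f=p['frame'][y0:y0+110,x0:x0+130,::-1]
    cv2.imwrite(f'pics/{n}4z.png',cv2.resize(f,None,fx=5,fy=5,interpolation=cv2.INTER_CUBIC))
```

```text
t 11.15 press [-70.7 -99.7 137.2] toolx yaw in press 89.96 zax [ 0. -0. -1.] F [0.4 0.6 0.3] gap 0.006 j [-0.41  0.14  1.77 -0.    1.23 -0.33]
```

View pics/side4z.png

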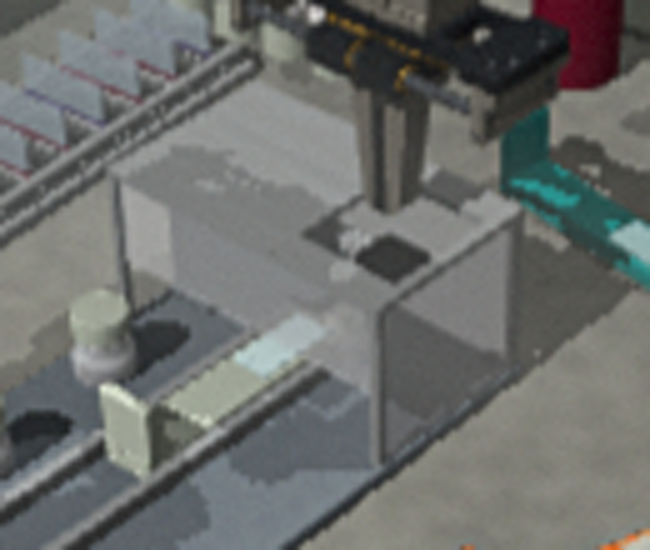

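View pics/top4z.png

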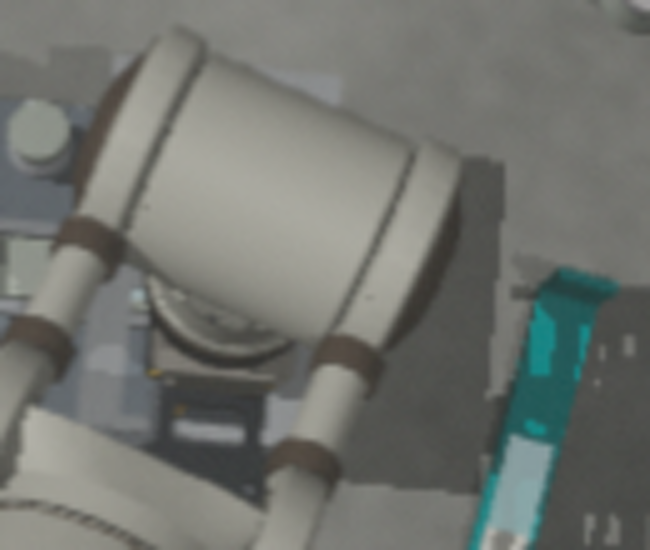

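The fingers are centred over the window. I'll go down in steps and watch the force.

Emit:
send_rows([
  [0,0,0,10,0],
  [0,0,0,10,0],
  [0,0,0,8,0],
  [0,0,0,5,0],
  [0,0,0,4,0],
  [0,0,0,4,0],
  [0,0,0,0,0],
])

```text
time_s: 11.95
eef_pos: [0.5316, -0.0999, 0.0952]
tcp_rot: [0.735, 0.678, -0.0, -0.001]
contact_force: [-2.9, 1.2, 4.4]
finger_gap: 0.006
```

Emit:
send_rows([
  [0,0,0,3,0],
  [0,0,0,3,0],
  [0,0,0,2,0],
  [0,0,0,0,0],
])

```text
time_s: 12.35
eef_pos: [0.5324, -0.1001, 0.0877]
tcp_rot: [0.735, 0.678, 0.0, 0.0]
contact_force: [-1.5, 0.8, 5.5]
finger_gap: 0.005
```

Run:
```python
from h import *
st()
```

```text
t 12.35 press [ -70.5 -100.1   87.7] toolx yaw in press 89.91 zax [ 0.001 -0.    -1.   ] F [-1.5  0.8  5.5] gap 0.005 j [-0.41  0.21  1.81  0.    1.13 -0.33]
```

Emit:
send_rows([
  [0,0,0,2,0],
  [0,0,0,2,0],
  [0,0,0,0,0],
])

```text
time_s: 12.65
eef_pos: [0.5328, -0.1002, 0.084]
tcp_rot: [0.735, 0.678, 0.001, 0.001]
contact_force: [-1.1, 2.0, 6.2]
finger_gap: 0.004
```

Emit:
send_rows([
  [0,0,0,2,0],
  [0,0,0,1,0],
  [0,0,0,0,0],
])

```text
time_s: 12.95
eef_pos: [0.533, -0.1002, 0.0827]
tcp_rot: [0.735, 0.678, 0.0, 0.001]
contact_force: [-5.3, 3.0, 15.2]
finger_gap: 0.006
```

Force jumped from 6 to 15 N and z stopped following, so the lever is on its stop. I'll press 1 mm more, then lift straight out.

Emit:
send_rows([
  [0,0,0,1,0],
  [0,0,0,0,0],
])

```text
time_s: 13.15
eef_pos: [0.5331, -0.1002, 0.0824]
tcp_rot: [0.735, 0.678, 0.0, 0.001]
contact_force: [-7.2, 3.4, 19.5]
finger_gap: 0.005
```

Run:
```python
from h import *
st()
```

```text
t 13.15 press [ -69.9 -100.1   82.4] toolx yaw in press 89.94 zax [ 0.002 -0.001 -1.   ] F [-7.2  3.4 19.5] gap 0.005 j [-0.41  0.22  1.81  0.    1.12 -0.33]
```

Emit:
send_rows([
  [0,0,0,-5,0],
  [0,0,0,-8,0],
  [0,0,0,-10,0],
  [0,0,0,-10,0],
  [0,0,0,-15,0],
  [0,0,0,-30,0],
  [0,0,0,-40,0],
  [0,0,0,0,0],
])

```text
time_s: 13.95
eef_pos: [0.5355, -0.1015, 0.2045]
tcp_rot: [0.735, 0.678, 0.002, 0.005]
contact_force: [0.1, -0.4, 0.2]
finger_gap: 0.004
```

Emit:
send_rows([
  [0,33,6,0,0],
  [0,33,6,0,0],
  [0,33,6,0,0],
  [0,33,6,0,0],
  [0,33,6,0,0],
  [0,33,6,0,0],
  [0,33,6,0,0],
  [0,33,6,0,0],
  [0,33,6,0,0],
  [0,33,6,0,0],
  [0,0,0,0,0],
  [0,0,0,0,0],
])

```text
time_s: 15.15
eef_pos: [0.618, 0.2242, 0.1971]
tcp_rot: [0.735, 0.679, -0.001, -0.0]
contact_force: [0.0, -0.5, 0.5]
finger_gap: 0.006
```

Run:
```python
from h import *
st()
for n in('top','side'):
    p=optics.grab_frame(n); q=w2p(cloud(p)); x,y,z=q[...,0],q[...,1],q[...,2]
    c=(abs(x+10)<25)&(y>-30)&(y<100)&(z>50)&(z<72); print(n,c.sum(),np.nanpercentile(q[c],[5,50,95],0).round(1).tolist() if c.any() else '')
    c=(abs(x+71)<12)&(abs(y+100)<10)&(z>60)&(z<115); print(' pad z',c.sum(),np.nanmedian(z[c]))
    p0=pickle.load(open(n+'0.pkl','rb'))
    for t in('pot1','wash_violet','reagent','beaker','slide_box'):
        g=lambda P:[np.round(r['point']).tolist() for r in nets.silhouettes(t,P) if r['score']>.3]
        try: print(t,g(p))
        except Exception as e: print(e)
    y0,x0=(90,200) if n=='top' else (110,190); f=p['frame'][y0:y0+200,x0:x0+260,::-1]
    save(p,n+'5.png')
    cv2.imwrite(f'pics/{n}5z.png',cv2.resize(f,None,fx=3,fy=3,interpolation=cv2.INTER_CUBIC))
```

```text
t 15.15 press [-10.8 230.  197.1] toolx yaw in press 89.98 zax [-0.001 -0.001 -1.   ] F [ 0.  -0.5  0.5] gap 0.006 j [ 0.16  0.38  1.36 -0.    1.4   0.24]
top 42 [[-27.9, 47.3, 52.8], [-13.2, 51.1, 63.4], [4.5, 54.7, 66.0]]
 pad z 62 104.40437453931773
pot1 [[284.0, 138.0], [317.0, 138.0], [224.0, 230.0]]
wash_violet [[471.0, 235.0]]
reagent [[482.0, 193.0]]
beaker [[223.0, 229.0]]
slide_box [[351.0, 181.0]]
side 66 [[-28.3, 47.6, 50.6], [-12.7, 53.3, 60.7], [4.0, 56.3, 66.6]]
 pad z 37 105.51272225402053
pot1 [[267.0, 296.0], [226.0, 209.0], [249.0, 190.0]]
wash_violet [[403.0, 150.0]]
reagent [[381.0, 127.0]]
beaker [[165.0, 279.0]]
slide_box [[212.0, 347.0]]
```

View pics/side5.png

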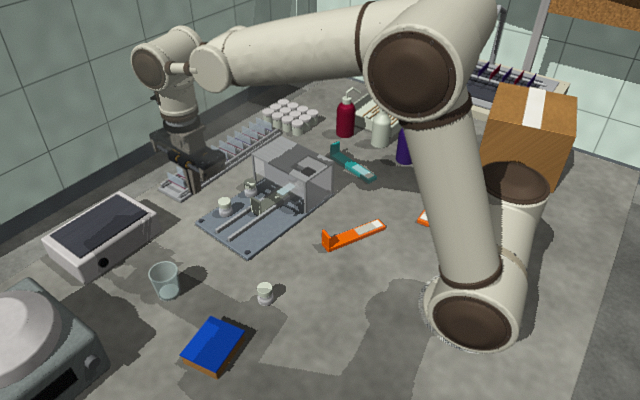

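View pics/top5z.png

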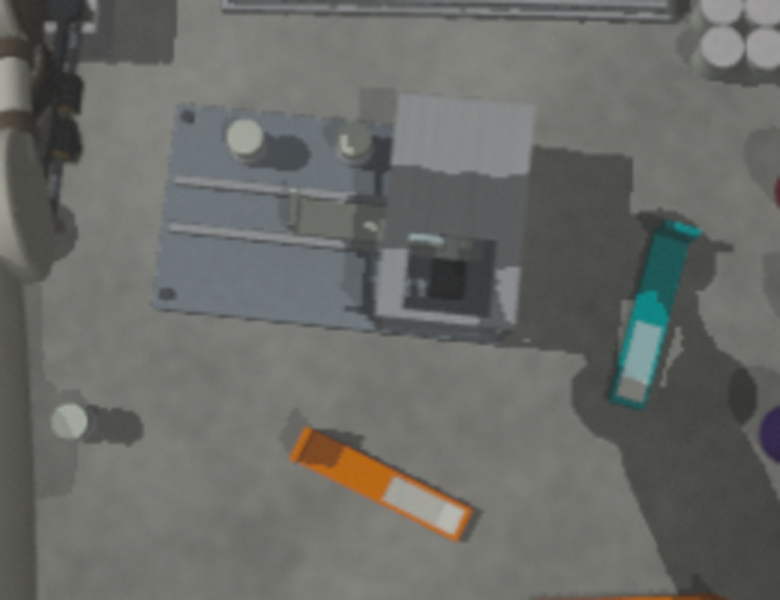

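Run:
```python
from h import *
print(workorder.sign_off())
```

```text
the job is handed in; nothing more can be done
None
```

The job is done and handed in at about 15 s of the 56 s allowed; `sign_off` reports no verdict.

- **Carrier:** I pushed the white carrier home with the closed fingertips. It slid at about 1.5 N and stopped against the end stop at about 10 N. Afterwards both cameras put its push plate's outer face at y ≈ 55 mm, and it lies flat between the rails.
- **Lever:** I then reached through the window and pressed the pad until it stopped at z ≈ 82 mm. Force jumped from 6 to 19.5 N with almost no further travel. I lifted straight out, and the pad read 104 to 105.5 mm afterwards, which is its rest height.
- **Guard:** Nothing in the measured forces suggested contact. I could not see the fingers inside the window in the top view, because the wrist blocked it.
- **Surroundings:** The pots and the orange and turquoise look-alikes look unmoved from before to after. The bottles, beaker and slide box also look undisturbed in the last pictures.
- **Checks that disagreed:** In the last top picture the network reported the beaker at pot 3 and the slide box at the lever pad. These look like false detections: the side camera found the beaker and slide box in their places.

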